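# Spot-check a heating block with a contact thermometer

### The arm

A 6-joint arm with a two-finger parallel gripper is mounted at the origin on the work surface. World frame = base frame: x ahead of the robot, y to its left, z up, the work surface at z = 0. Lengths are in m, angles in degrees, forces in N, time in s.
With the tool pointing down it reaches from about 0.4 to 0.825 m from the base axis. Payload 7 kg.
Tool frame: the origin (TCP) lies at the centre of the arm's flange, where the gripper is bolted on; the fingertips stand 178 mm ahead of it and the grasp point (between the pads) lies 159 mm ahead of it; z points along the fingers, y is the line along which they close (so a half turn about z gives the same grasp; the last joint's range is limited). The gripper opens to 88 mm and grips with 3 to 60 N. Pads are 19 mm wide; open, the fingers measure 130 mm over their backs; the gripper's body (78 mm by 193 mm) begins 47 mm behind the grasp point.
Start: joints at [-59.639, 20.546, 0.682, 0, -70.136, -16.507], TCP at [0.162, -0.655, 0.405] pointing down, gripper open.
Joint ranges: [-176.03, 176.03], [-82.01, 121.73], [-58.28, 71.71], [-173.87, 95.51], [-174.79, -0.11], [-173.66, 173.66]. Speed limits (degrees/s): [136.94, 136.94, 172.46, 180, 180, 180].

### API

Orientations are given as [roll, pitch, yaw] about the fixed x, y, z axes, in that order (R = Rz(yaw) Ry(pitch) Rx(roll)).
In Python, from plant import telemetry, snapshot, workorder, nets gives the robot as it stands.
- The arm moves only by the shell command python3 -m creep 'ROWS'. ROWS is JSON, a list that holds one entry, the list of rows, each a list of 5 numbers: the shift along the tool's x, y, z normalised to -1 to 1, where 1 is 0.2 m, then the turn about the tool's z normalised to -1 to 1, where 1 is pi/2 rad, then the opening, from 0 (shut) to 1 (fully open). In form: [[[x, y, z, spin, hand], ...]]. A call has 1 to 8 rows; each row shifts and turns the commanded pose from where the row before left it, along the tool's axes as they then stand; what a row does not reach is not made up. A row lasts 1/12 s, in which the tool goes at most 41.7 mm and 7.16 degrees, less where a joint would pass 70% of its speed; a pose out of reach is approached as far as the arm can. A call with a number of a shift or a turn outside -1 to 1 is refused whole. A call with a gripper value outside its range is refused whole. The fingers move at their own pace and stop on an object; the grip force is fixed at half the most. Time passes only in rows, so rows that do not move let the fingers close. It gives the time, the measured TCP pose, the force, the opening and the grip force at its end, in the units of the state.
- telemetry.get_obs(): the state, without advancing time (a new reading comes with each control period).
- snapshot(name): name is "side" or "top"; returns a dict with "frame" (420x560x3 uint8, red, green, blue), "fx", "fy", "cx", "cy" (pixels), "rvec" (rotation vector, rad) and "tvec" (3), from world to camera coordinates, as OpenCV has them. Camera axes: x right, y down, z forward; pixel columns grow to the right and rows downward; lengths in m; the calibration is good to about 2 mm. A picture is of the moment at which its call begins. There is no depth.
- workorder.close_job(): hands the job in; it is judged then, once.
Trained networks look in a picture, given as the dict that the camera call returned (one of the last four; its "shot" number tells which), for a name from the list of things; names that differ only in an ending like _2 or _b are one class to them, and where a whole thing is asked for, a point or a joint stands for the part that bears it (a point fixed in the world has none). Each returns a list of dicts, best first, with "confidence" (0 to 1); they miss things now and then, are a little off and sometimes report something else, mostly with a low value. They report only what shows in the picture. A call takes as long as a camera call. They do not tell look-alikes from the thing itself.
- nets.find_in(picture, query): "uv" ([column, row] in pixels, amid what is visible of it).
- nets.masks_of(picture, query): "region" (420x560 bool, what is visible of it) and "uv" ([column, row] in pixels, amid what is visible of it).
- nets.landmark_of(picture, query): "uv" ([column, row] in pixels: a listed point, or the origin of a listed thing).
The state is a dict: "clock": time; "joint_pos": joint angles; "qvel": joint speeds; "tau": joint torques, N m; "tool_pos": TCP position; "orientation": TCP orientation; "force": force on the tool from outside, world axes, zero at the start; "moment": the same for the moment, N m; "opening": finger opening in m; "gripper_force": force on a finger pad.
Only numpy, scipy, OpenCV 4.12 (cv2) and the standard library are available. Lean on these libraries where they do the work, as an engineer would, in place of code of your own. Each camera call takes 0.05 s, during which the arm holds its last target. There are 200 camera calls.

### The job

On the blue hotplate, push the aluminium tube block square and flush into the corner made by the two stop strips, and leave it there. Only then take the spring-tipped thermometer probe out of its stand and hold it upright with its tip on the centre of the ring engraved on top of that block, pressing gently so that the tip's spring is about half pressed in: never hard against its end. Finish while holding it there, with nothing but the hand carrying the probe and the hand clear of the block; leave all the other things on the bench where they are.

Things in the scene. Friction and masses are not known exactly. Their poses are not given: they have to be found in the camera images.
- hotplate: hotplate fixed to the bench: blue housing 220 x 200 mm, steel top plate 200 x 200 mm whose surface is 70 mm above the bench; two aluminium stop strips, 8 mm thick and 15 mm high, run along the plate's whole +x and +y edges (its own axes), inner faces at x = 92 mm and y = 92 mm, making the corner. Knobs on its -x side. Origin under its centre, z up
- corner_home (a point): where the block's origin (block) lies when the block is flush in the corner: 47, 57, 70 mm from the hotplate's origin, same axes as the hotplate; the block's x and y axes are then parallel to the hotplate's
- block: loose aluminium block, 90 (its x) x 70 (its y) x 35 mm high, about 0.45 kg, lying flat on the hotplate's top, a few cm short of both strips and a little askew; five round wells 14 mm wide in a 3 x 2 pattern, the sixth place carries the ring. Origin under its centre, z up. Its +x face belongs against the +x strip, its +y face against the +y strip
- spot (a point): centre of the engraved ring (18 mm across, a dot in its middle) on the block's top face: 28, -17, 35 mm from the block's origin in the block's axes
- stand: probe stand fixed to the bench: base 90 x 80 mm, two upright cheeks carrying a plate 70 (x) x 72 (y) mm whose top is 100 mm above the bench, with a square through hole 18.5 mm wide in its middle. Origin under its centre, z up. It may be at either side of the hotplate
- probe: loose thermometer probe, 0.13 kg, upright in the stand, sides parallel to the stand's. Origin: centre of the underside of its 34 mm square, 5 mm thick flange, which rests on the stand's plate; z up. White square grip 24 x 24 mm from 5 to 100 mm above the origin; below it a 16 mm square neck to 24 mm, a steel stem to 58 mm, the copper tip to 75 mm. Lift 80 mm to clear the stand
- tip_end (a point): end of the copper tip, on the probe's axis, 75 mm below the probe's origin while the spring is free; the end is 9 mm across
- tip (a joint): how far the tip is pressed into the probe: 0 free, 0.010 m at its end stop. Spring: 0.4 N at the start of travel, rising by 0.4 N per mm, 4.4 N just before the stop
- rack: bystander: stainless tube rack 190 x 64 mm, capped glass tubes up to 97 mm high standing in it; origin under its centre, long side along its x
- spare_block: bystander: a spare aluminium block, 90 x 50 x 35 mm with two wide wells, lying on the bench itself (not on the hotplate); origin under its centre
- dishes: bystander: stack of two clear round dishes, 90 mm across, 30 mm high; origin under its centre
- beaker: bystander: glass beaker 70 mm across, 90 mm high; origin under its centre
- reagent: bystander: white plastic bottle 76 mm across, 170 mm high; origin under its centre
- jar: bystander: small amber jar 52 mm across, 70 mm high; origin under its centre
Mind the look-alikes: they are no part of the job. What is shaped like the probe but green or pink is not meant.

How it is judged (in metres and radians):
On the way, in this order (a step that is already met when the one before it is completed fails the run):
1. the block is square and flush in the corner, untouched, the probe still in its stand (x of block in the frame of corner_home above -0.003 m and y of block in the frame of corner_home above -0.003 m and z of block in the frame of corner_home between -0.003 and 0.003 m and angle between the x axis of block and the x axis of hotplate, either way round below 0.03 rad and contact force between each of the arm, the fingers and block below 0.5 N and z of probe in the frame of stand below 0.105 m), for 0.2 s.
2. the probe is held in the fingers, clear of its stand (contact force between the fingers and probe above 2 N and z of probe in the frame of stand above 0.125 m and contact force between probe and stand below 0.3 N), for 0.2 s.
3. the tip rests on the ring's centre, probe upright, spring about half in (horizontal distance between tip_end and spot below 0.007 m and angle between probe's own z axis and vertical below 0.1 rad and height (world z) of tip_end above 0.09 m and value of joint tip between 0.002 and 0.0085 m and contact force between probe and block between 0.8 and 6 N), for 0.3 s.
At the end, for the whole second after the job is handed in: Block within 3 mm of both strips, square to 0.03 rad, not touched by the hand; probe gripped, off stand and hotplate, upright to 0.1 rad, tip within 7 mm of the ring's centre, spring in 2 to 8.5 mm, push 0.8 to 6 N; probe and block still (all of step 3 and x of block in the frame of corner_home above -0.003 m and y of block in the frame of corner_home above -0.003 m and z of block in the frame of corner_home between -0.003 and 0.003 m and angle between the x axis of block and the x axis of hotplate, either way round below 0.03 rad and contact force between the fingers and probe above 2 N and contact force between each of the fingers, the arm and block below 0.5 N and contact force between probe and stand below 0.3 N and contact force between probe and hotplate below 0.3 N and linear speed of each of probe, block below 0.01 m/s); the arm keeps its last pose, push and grip.
It fails at once if the probe is pressed hard (over 12 N) on the block or the hotplate (contact force between probe and block above 12 N or contact force between probe and hotplate above 12 N).
It fails at once if a bystander is moved by more than 20 mm (distance of any of rack, spare_block, dishes, beaker, reagent, jar from where it was at the start of the episode above 0.02 m).
It also fails if it takes over 70 s, if anything falls off the work surface, if the arm or the gripper's body presses on something with over 40 N, if the wrist force passes 120 N, or if a joint passes its speed limit or range.

## Working session

There is one attempt and no reset: what is moved stays moved. The work goes in short steps, Python scripts to look and compute and a shell command to move; the robot and the scene stay as the last step left them, time stands still between calls to the robot, and variables do not carry over. Pictures are saved under pics/ and viewed, at most 12 in all, crops included, and the job is handed in when it is done.

```bash
mkdir -p pics; ls
python3 - <<'E'
from plant import telemetry, snapshot, nets
import cv2,numpy as np
o=telemetry.get_obs();print(o['clock'],o['tool_pos'],o['orientation'],o['opening'],o['force'])
for n in ('top','side'):
    s=snapshot(n);cv2.imwrite(f'pics/{n}0.png',s['frame'][:,:,::-1])
    print(n,s['fx'],s['fy'],s['cx'],s['cy'],s['rvec'],s['tvec'])
    for q in ('hotplate','corner_home','block','spot','stand','probe','tip_end','rack','spare_block','dishes','beaker','reagent','jar'):
        try: print(q,[(np.round(d['uv'],1).tolist(),round(d['confidence'],2)) for d in nets.landmark_of(s,q)][:4])
        except Exception as e: print(q,e)
E
```

```text
pics
0.0 [ 0.16158637 -0.65518031  0.40371208] [ 1.79904748e+02 -8.50304222e-03 -1.66153424e+02] 0.08768040391390511 [ 0.51239132 -0.41549155  0.15491653]
top 507.66685181555727 507.66685181555727 277.6776865939717 210.1675041680682 [ 2.19001641 -2.17582524  0.08183855] [0.03324316 0.60072221 1.22177606]
hotplate [([293.3, 223.1], 0.62)]
corner_home [([266.0, 206.6], 0.62)]
block [([285.4, 217.8], 0.91)]
spot [([291.8, 204.2], 0.69)]
stand [([176.5, 250.8], 0.59)]
probe [([123.6, 299.5], 0.94), ([164.9, 252.8], 0.91), ([161.5, 300.5], 0.78), ([213.1, 259.4], 0.6)]
tip_end [([200.2, 167.5], 0.68)]
rack [([415.8, 246.0], 0.77), ([164.7, 251.3], 0.26)]
spare_block [([366.0, 306.0], 0.72), ([281.7, 217.1], 0.66)]
dishes [([256.6, 302.7], 0.84)]
beaker [([390.4, 166.3], 0.93)]
reagent [([198.0, 167.2], 0.93), ([293.7, 224.2], 0.45)]
jar [([315.3, 135.6], 0.55)]
side 423.2665194826299 423.2665194826299 281.0405576765886 204.79947192195377 [ 0.05517051 -2.92383161  1.10570377] [0.59447134 0.05552358 1.13715642]
hotplate [([288.2, 219.1], 0.84)]
corner_home [([275.9, 220.6], 0.59)]
block [([285.0, 209.8], 0.92)]
spot [([275.0, 194.8], 0.65)]
stand [([317.9, 321.9], 0.75)]
probe [([372.1, 275.7], 0.8), ([377.3, 314.7], 0.76), ([325.8, 263.2], 0.7), ([322.5, 296.1], 0.57)]
tip_end [([310.5, 147.5], 0.7)]
rack [([308.9, 146.6], 0.7), ([321.0, 294.8], 0.62), ([287.7, 216.9], 0.34)]
spare_block [([360.4, 174.6], 0.71)]
dishes [([367.2, 249.5], 0.55)]
beaker [([245.8, 154.6], 0.77)]
reagent [([229.8, 295.7], 0.81)]
jar [([207.8, 206.0], 0.95)]
```

View pics/top0.png

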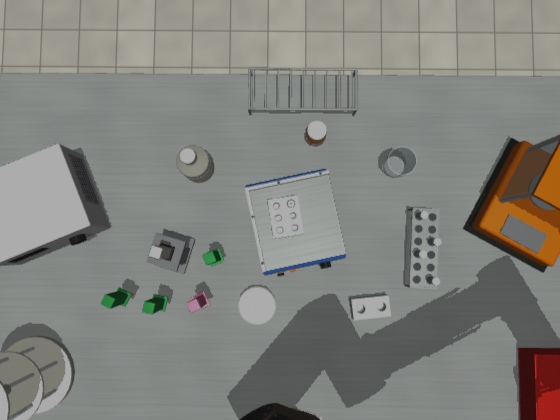

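View pics/side0.png

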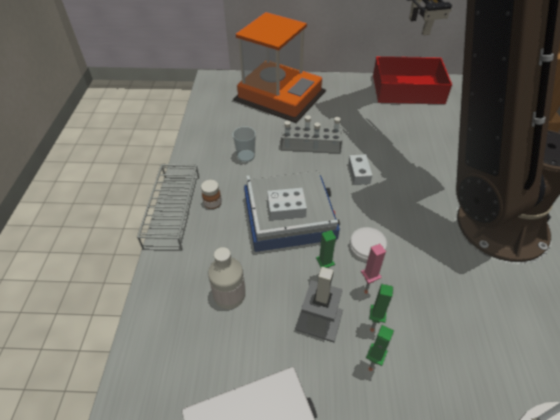

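Top view: the white probe is in the stand at (163,252). Its look-alikes are green at (117,298), (155,303) and (213,257), and pink at (198,301). The block is at (286,217) with its ring at (291,203). The knobs at (325,265) put hotplate +x up and +y left. I choose the white probe in the grey stand, and I'm taking close crops to check it.

Run:
```python
import cv2,numpy as np
a=cv2.imread('pics/top0.png');b=cv2.imread('pics/side0.png')
c=cv2.resize(a[160:280,240:360],None,fx=5,fy=5,interpolation=cv2.INTER_CUBIC)
cv2.imwrite('pics/c1.png',c)
d=cv2.resize(b[165:250,235:345],None,fx=7,fy=7,interpolation=cv2.INTER_CUBIC)
cv2.imwrite('pics/c2.png',d)
e=np.hstack([cv2.resize(a[220:280,140:230],None,fx=4.4,fy=4.4,interpolation=cv2.INTER_CUBIC)[:264],cv2.resize(b[225:345,290:400],None,fx=3.6,fy=3.6,interpolation=cv2.INTER_CUBIC)[:264*1]]) if 0 else None
x=cv2.resize(a[222:282,135:225],None,fx=5,fy=5,interpolation=cv2.INTER_CUBIC)
y=cv2.resize(b[250:350,285:355],None,fx=5,fy=5,interpolation=cv2.INTER_CUBIC)
z=np.zeros((500,800,3),np.uint8);z[:300,:450]=x;z[:500,450:]=y
cv2.imwrite('pics/c3.png',z)
```

```text
(no output)
```

View pics/c1.png

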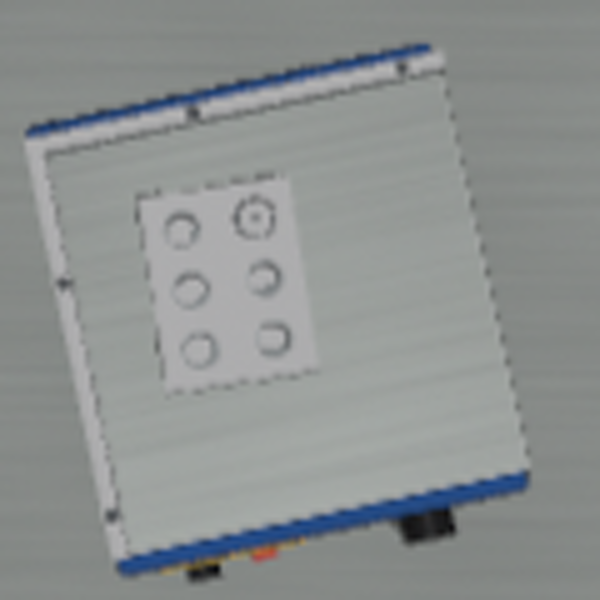

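View pics/c2.png

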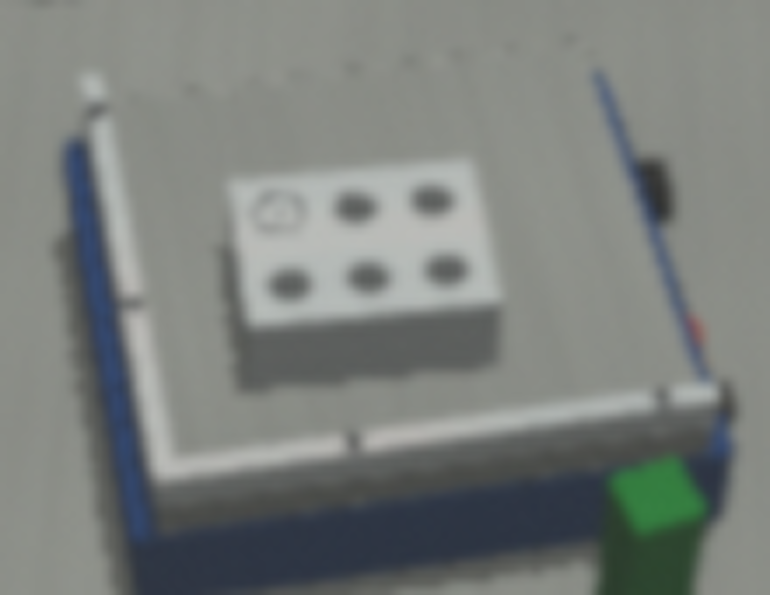

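View pics/c3.png

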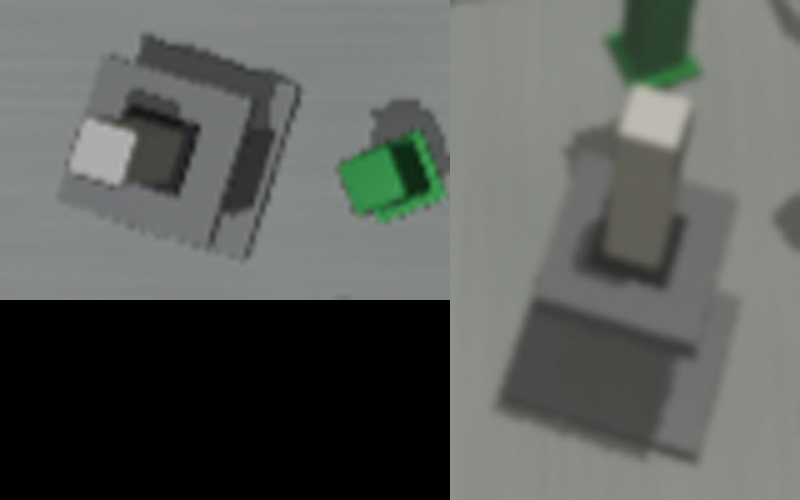

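The crops confirm the choices. In the top crop the block's face runs from (138,195) to (320,370) with the ring at (255,217), clear of both strips. The white probe stands in the grey stand with a green one beside it. Next I fit the poses from these corners.

```bash
cat > h.py <<'E'
import numpy as np,cv2
from scipy.optimize import least_squares
from plant import telemetry, snapshot, nets
def proj(s,P): 
    return cv2.projectPoints(np.asarray(P,float).reshape(-1,3),np.array(s['rvec']),np.array(s['tvec']),np.array([[s['fx'],0,s['cx']],[0,s['fy'],s['cy']],[0,0,1]]),None)[0][:,0]
def world(p,L):
    L=np.atleast_2d(np.asarray(L,float));c,n=np.cos(p[2]),np.sin(p[2])
    return np.c_[p[0]+c*L[:,0]-n*L[:,1],p[1]+n*L[:,0]+c*L[:,1],L[:,2]]
def crop(pts,k,u0,v0): return (np.array(pts,float)+.5)/k-.5+[u0,v0]
def fit(obs,p0):  # obs: list of (snap, local pts, uv)
    f=lambda p:np.concatenate([(proj(s,world(p,L))-uv).ravel() for s,L,uv in obs])
    r=least_squares(f,p0,loss='soft_l1');return r.x,[np.round(proj(s,world(r.x,L))-uv,1).tolist() for s,L,uv in obs]
def tool():
    o=telemetry.get_obs();return o['tool_pos'],o['orientation'],o
def delta(o,xyz,yaw):
    "normalised tool-frame shift and spin (mod 180 choice both shown) to a target TCP pose"
    from scipy.spatial.transform import Rotation as R
    Rt=R.from_euler('xyz',o['orientation'],degrees=True)
    d=Rt.inv().apply(np.array(xyz)-o['tool_pos'])/.2
    return np.round(d,3), yaw-o['orientation'][2]
E
python3 - <<'E'
from h import *
T=snapshot('top');S=snapshot('side')
m=1e-3
HL=np.array([[100,100,85],[92,92,85],[92,-100,85],[-100,92,85],[-100,-100,70]])*m
ht=crop([[27,135],[45,155],[445,74],[130,553],[527,472]],5,240,160)
HS=np.array([[100,100,85],[100,-100,85],[-100,100,85],[-100,92,85],[-100,-100,70]])*m
hs=crop([[160,478],[82,75],[718,402],[712,382],[598,70]],7,235,165)
BL=np.array([[45,35,105],[45,-35,105],[-45,-35,105],[-45,35,105],[28,-17,105]])*m
bt=crop([[138,195],[290,178],[320,370],[167,392],[255,217]],5,240,160)
bs=crop([[248,327],[228,180],[475,158],[503,300],[278,212]],7,235,165)
for n,o in (('hot',[(T,HL,ht),(S,HS,hs)]),('block',[(T,BL,bt),(S,BL,bs)])):
    for oo in (o,o[:1],o[1:]):
        p,r=fit(oo,[.6,0,0.2]);print(n,np.round([p[0],p[1],np.degrees(p[2])],4),r if oo is o else '')
SL=np.array([[35,36,100],[35,-36,100],[-35,-36,100],[-35,36,100]])*m
st=crop([[105,55],[250,98],[210,248],[60,200]],5,135,222)
ss=crop([[125,155],[288,197],[243,352],[87,295]],5,285,250)
# side: find assignment
for k in range(4):
    for a in (0,1):
        q=np.roll(ss,k,0); q=q[::-1] if a else q
        p,r=fit([(T,SL,st),(S,SL,q)],[.5,.3,-.2])
        e=np.abs(np.array(r)).max()
        if e<4: print('stand',np.round([p[0],p[1],np.degrees(p[2])],4),r)
PL=np.array([[0,0,200]])*m
f=lambda p:np.concatenate([(proj(T,[[p[0],p[1],.2]])-crop([[102,152]],5,135,222)).ravel(),(proj(S,[[p[0],p[1],.2]])-crop([[205,116]],5,285,250)).ravel()])
r=least_squares(f,[.5,.3]);print('probe',r.x,r.fun)
for q in ('reagent','jar','dishes','spare_block','probe'):
    for d in nets.landmark_of(T,q)[:5]:
        z=.1 if q=='probe' else 0
        g=least_squares(lambda p:(proj(T,[[p[0],p[1],z]])[0]-d['uv']),[.5,0]).x;print(q,np.round(g,3))
E
```

```text
hot [ 5.71800e-01 -3.50000e-03  1.18146e+01] [[[-0.4, 0.6], [-0.0, -0.8], [0.5, -0.8], [-0.9, 0.7], [0.3, 0.3]], [[-0.9, 0.0], [0.7, -0.2], [0.4, -0.0], [0.4, 0.4], [-1.2, -4.2]]]
hot [ 5.71900e-01 -3.80000e-03  1.18786e+01] 
hot [ 5.7170e-01 -3.1000e-03  1.1742e+01] 
block [0.5804 0.0197 8.8139] [[[0.0, 0.5], [-0.2, -0.5], [-0.3, -0.1], [-0.0, 0.0], [0.2, 0.1]], [[-0.1, -0.4], [0.1, -0.1], [-0.3, 0.1], [-0.1, 0.2], [0.3, -0.1]]]
block [0.5804 0.0196 8.5683] 
block [0.5804 0.02   9.2171] 
stand [  0.4984   0.2931 -16.0259] [[[-0.7, -0.3], [0.3, 0.0], [-0.8, -0.5], [-0.9, 0.2]], [[-1.2, 0.1], [0.7, -0.9], [-0.0, -0.3], [1.0, -1.4]]]
probe [0.49811462 0.2931579 ] [-0.26092838 -0.11622051  0.10937024 -0.28335322]
reagent [0.708 0.239]
jar [ 0.787 -0.049]
dishes [0.369 0.083]
spare_block [ 0.364 -0.184]
probe [0.399 0.391]
probe [0.5   0.292]
probe [0.379 0.3  ]
probe [0.492 0.18 ]
probe [0.383 0.209]
```

```bash
R='' ; python3 -m creep '[[[-0.13,0.125,0,0,1],[-0.13,0.125,0,0,1],[-0.13,0.125,0,0,1],[-0.13,0.125,0,0,1],[-0.13,0.125,0,0,1],[-0.13,0.125,0,0,1],[-0.13,0.125,0,0,1],[-0.13,0.125,0,0,1]]]'; python3 -m creep '[[[-0.13,0.125,0,0,1],[-0.13,0.125,0,0,1],[-0.13,0.125,0,0,1],[-0.13,0.125,0,0,1],[-0.13,0.125,0,0,1],[-0.13,0.125,0,0,1],[-0.13,0.125,0,0,1],[0,0,0,0.056,1]]]'
python3 -c "
from h import *
o=telemetry.get_obs();print(o['tool_pos'],o['orientation'],o['joint_pos'],delta(o,[.5804,.0197,.30],-171.2))"
```

```text
clock: 2.42
tool_pos: [0.3162, -0.4098, 0.4049]
orientation: [-180.0, 0.0, -166.2]
force: [0.9, -0.7, 0.4]
opening: 0.0878
gripper_force: 0.0
clock: 3.08
tool_pos: [0.453, -0.1941, 0.4051]
orientation: [-180.0, 0.1, -170.9]
force: [-0.3, -0.5, 0.1]
opening: 0.0877
gripper_force: 0.0
[ 0.45304739 -0.19411964  0.40505581] [-1.79992876e+02  1.07812778e-01 -1.70901476e+02] [-2.97695530e-01  3.13026824e+00 -2.16714375e+01 -1.16575993e-02
 -6.50907654e+01 -8.05988867e+01] (array([-0.797,  0.955,  0.527]), np.float64(-0.298524417285023))
```

```bash
python3 -m creep '[[[-0.133,0.159,0,0.003,1],[-0.133,0.159,0,0,1],[-0.133,0.159,0,0,1],[-0.133,0.159,0,0,1],[-0.133,0.159,0,0,1],[-0.132,0.16,0,0,1],[0,0,0.15,0,1],[0,0,0.15,0,1]]]'; python3 -m creep '[[[0,0,0.15,0,1],[0,0,0.075,0,1],[0,0,0,0,1],[0,0,0,0,1]]]'
python3 -c "
from h import *
o=telemetry.get_obs();print(o['tool_pos'],o['orientation'],o['joint_pos'],delta(o,[.5804,.0197,.268],-171.2))"
```

```text
clock: 3.75
tool_pos: [0.5811, 0.0173, 0.3451]
orientation: [180.0, 0.2, -171.3]
force: [-0.9, -0.6, -0.8]
opening: 0.0874
gripper_force: 0.0
clock: 4.08
tool_pos: [0.5797, 0.0148, 0.2994]
orientation: [-180.0, -0.1, -171.4]
force: [1.1, -0.2, 1.0]
opening: 0.0879
gripper_force: 0.0
[0.57965903 0.01479607 0.29942455] [-1.79962727e+02 -8.47219775e-02 -1.71440000e+02] [ 2.07848464e+01  1.68532873e+01 -1.95695904e+01  2.29489555e-02
 -5.36678178e+01 -1.02238430e+02] (array([-0.008,  0.024,  0.157]), np.float64(0.24000036274000536))
```

```bash
python3 -m creep '[[[-0.008,0.024,0,-0.003,1],[0,0,0,0,1],[0,0,0.08,0,1],[0,0,0.077,0,1],[0,0,0,0,1],[0,0,0,0,1]]]'
python3 -c "
from h import *
o=telemetry.get_obs();print(o['tool_pos'],o['orientation'],o['force'],delta(o,[.5804,.0197,.268],-171.2))
s=snapshot('side');cv2.imwrite('pics/s1.png',cv2.resize(s['frame'][130:280,190:390,::-1],None,fx=4,fy=4))"
```

```text
clock: 4.58
tool_pos: [0.5806, 0.0199, 0.269]
orientation: [-180.0, 0.0, -171.2]
force: [-0.4, 0.1, -0.5]
opening: 0.0877
gripper_force: 0.0
[0.58058582 0.01986819 0.26904217] [-1.79991802e+02  1.84165650e-02 -1.71173262e+02] [-0.35562232  0.14070257 -0.47116055] (array([ 0.001, -0.001,  0.005]), np.float64(-0.026737767206952867))
```

View pics/s1.png

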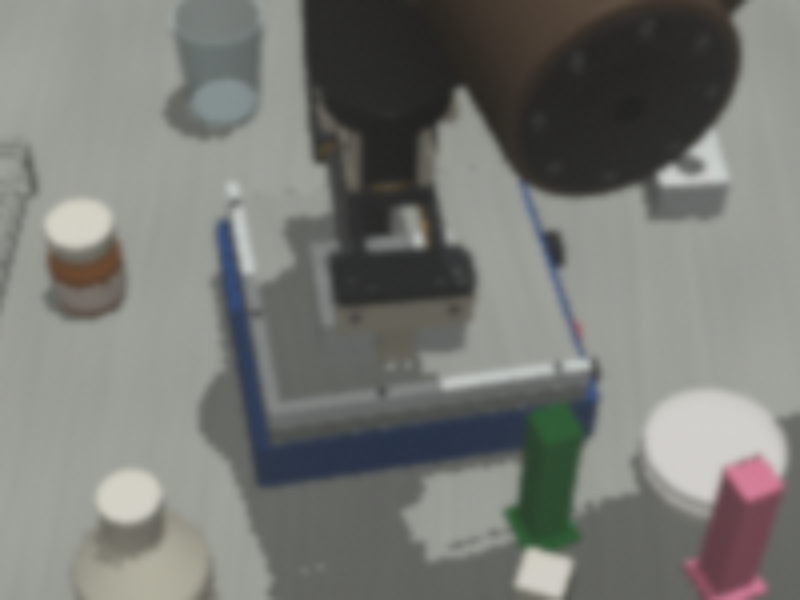

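The fingers straddle the block across its 70 mm width: the finger is at (400,340), above the strip's height. Closing.

```bash
python3 -m creep '[[[0,0,0,0,0],[0,0,0,0,0],[0,0,0,0,0],[0,0,0,0,0],[0,0,0,0,0],[0,0,0,0,0],[0,0,0,0,0],[0,0,0,0,0]]]'
python3 -c "
from h import *
o=telemetry.get_obs();print(o['force'],delta(o,[.6062,.0619,.269],-168.2))"
```

```text
clock: 5.3
tool_pos: [0.5807, 0.02, 0.269]
orientation: [180.0, 0.1, -171.2]
force: [-1.6, 2.1, 6.1]
opening: 0.0698
gripper_force: 30.0
[-1.59933121  2.06215765  6.06507744] (array([-0.158,  0.188,  0.   ]), np.float64(2.9754914311172342))
```

```bash
python3 -m creep '[[[0,0,0,-0.033,0],[0,0,0,0,0],[-0.03,0.03,0,0,0],[-0.03,0.03,0,0,0],[-0.03,0.03,0,0,0],[-0.03,0.03,0,0,0],[-0.02,0.03,0,0,0],[0,0,0,0,0]]]'
python3 -c "
from h import *
o=telemetry.get_obs();print(o['force'],delta(o,[.6062,.0619,.269],-168.2))"
```

```text
clock: 5.97
tool_pos: [0.6021, 0.0549, 0.2691]
orientation: [-179.9, -0.0, -168.3]
force: [-2.0, -1.4, 7.4]
opening: 0.0696
gripper_force: 30.0
[-2.03695614 -1.42279569  7.43688528] (array([-0.027,  0.03 ,  0.   ]), np.float64(0.05184285148914114))
```

```bash
python3 -m creep '[[[-0.015,0,0,0,0],[0,0,0,0,0],[0,0,0,0,0]]]'; python3 -m creep '[[[-0.007,0,0,0,0],[0,0,0,0,0],[0,0,0,0,0]]]';python3 -m creep '[[[-0.005,0,0,0,0],[0,0,0,0,0],[0,0,0,0,0]]]';python3 -m creep '[[[-0.004,0,0,0,0],[0,0,0,0,0],[0,0,0,0,0]]]'
```

```text
clock: 6.22
tool_pos: [0.604, 0.055, 0.2691]
orientation: [-180.0, -0.1, -168.3]
force: [-6.4, -0.6, 11.4]
opening: 0.0697
gripper_force: 30.0
clock: 6.47
tool_pos: [0.605, 0.0551, 0.269]
orientation: [-180.0, -0.2, -168.3]
force: [-7.2, -2.0, 13.3]
opening: 0.0697
gripper_force: 30.0
clock: 6.72
tool_pos: [0.6059, 0.0552, 0.2691]
orientation: [-180.0, -0.2, -168.3]
force: [-7.5, -0.9, 12.8]
opening: 0.0695
gripper_force: 30.0
clock: 6.97
tool_pos: [0.6066, 0.0554, 0.269]
orientation: [-180.0, -0.2, -168.3]
force: [-8.0, -2.1, 13.5]
opening: 0.0698
gripper_force: 30.0
```

```bash
python3 -m creep '[[[-0.006,0,-0.002,0,0],[0,0,0,0,0],[0,0,0,0,0]]]'; python3 -m creep '[[[-0.006,0,0,0,0],[0,0,0,0,0],[0,0,0,0,0]]]';python3 -m creep '[[[-0.006,0,0,0,0],[0,0,0,0,0],[0,0,0,0,0]]]'
```

```text
clock: 7.22
tool_pos: [0.608, 0.0557, 0.2691]
orientation: [-180.0, -0.1, -168.3]
force: [-5.4, -2.0, 9.9]
opening: 0.0695
gripper_force: 30.0
clock: 7.47
tool_pos: [0.6086, 0.0559, 0.2691]
orientation: [-180.0, -0.2, -168.3]
force: [-8.1, -1.5, 11.5]
opening: 0.0696
gripper_force: 30.0
clock: 7.72
tool_pos: [0.609, 0.0559, 0.269]
orientation: [-180.0, -0.3, -168.3]
force: [-14.5, -1.6, 14.7]
opening: 0.0696
gripper_force: 30.0
```

Contact with the +x strip. Now +y.

```bash
python3 -m creep '[[[0,0.02,0,0,0],[0,0,0,0,0],[0,0,0,0,0]]]'; python3 -m creep '[[[0,0.006,0,0,0],[0,0,0,0,0],[0,0,0,0,0]]]';python3 -m creep '[[[0,0.006,0,0,0],[0,0,0,0,0],[0,0,0,0,0]]]';python3 -m creep '[[[0,0.005,0,0,0],[0,0,0,0,0],[0,0,0,0,0]]]'
```

```text
clock: 7.97
tool_pos: [0.6085, 0.0587, 0.2691]
orientation: [-179.8, -0.4, -168.3]
force: [-10.3, -9.3, 14.9]
opening: 0.0698
gripper_force: 30.0
clock: 8.22
tool_pos: [0.6084, 0.0592, 0.2691]
orientation: [-179.8, -0.4, -168.3]
force: [-8.6, -12.6, 14.2]
opening: 0.0697
gripper_force: 30.0
clock: 8.47
tool_pos: [0.6082, 0.0601, 0.2691]
orientation: [-179.8, -0.4, -168.3]
force: [-8.1, -13.9, 13.2]
opening: 0.0696
gripper_force: 30.0
clock: 8.72
tool_pos: [0.608, 0.0609, 0.2692]
orientation: [-179.8, -0.4, -168.3]
force: [-7.7, -14.7, 13.1]
opening: 0.0695
gripper_force: 30.0
```

```bash
python3 -m creep '[[[0,0.006,0,0,0],[0,0,0,0,0],[0,0,0,0,0]]]'; python3 -m creep '[[[0,0.005,0,0,0],[0,0,0,0,0],[0,0,0,0,0]]]';python3 -m creep '[[[0,0.005,0,0,0],[0,0,0,0,0],[0,0,0,0,0]]]'
```

```text
clock: 8.97
tool_pos: [0.6077, 0.0621, 0.2691]
orientation: [-179.8, -0.4, -168.3]
force: [-7.7, -14.8, 14.0]
opening: 0.0696
gripper_force: 30.0
clock: 9.22
tool_pos: [0.6075, 0.063, 0.2691]
orientation: [-179.8, -0.4, -168.3]
force: [-8.2, -15.2, 14.4]
opening: 0.07
gripper_force: 30.0
clock: 9.47
tool_pos: [0.6074, 0.0638, 0.2692]
orientation: [-179.7, -0.4, -168.3]
force: [-6.9, -16.3, 13.7]
opening: 0.07
gripper_force: 30.0
```

```bash
python3 -m creep '[[[0,0.005,0,0,0],[0,0,0,0,0],[0,0,0,0,0]]]'; python3 -m creep '[[[-0.005,0.005,0,0,0],[0,0,0,0,0],[0,0,0,0,0]]]'
python3 - <<'E'
from h import *
s=snapshot('top');cv2.imwrite('pics/t2.png',np.hstack([cv2.resize(s['frame'][160:280,235:355,::-1],None,fx=4,fy=4,interpolation=cv2.INTER_CUBIC)]))
E
```

```text
clock: 9.72
tool_pos: [0.6074, 0.0641, 0.2692]
orientation: [-179.7, -0.4, -168.3]
force: [-5.6, -20.6, 12.6]
opening: 0.0697
gripper_force: 30.0
clock: 9.97
tool_pos: [0.6078, 0.0645, 0.2692]
orientation: [-179.6, -0.5, -168.3]
force: [-6.0, -25.3, 14.7]
opening: 0.0695
gripper_force: 30.0
```

View pics/t2.png

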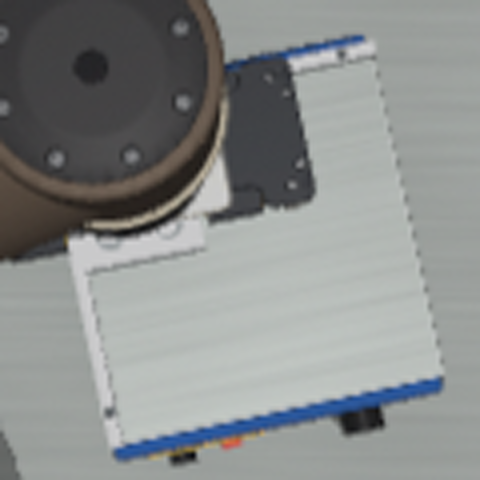

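The block is up against the +y strip at (80,250) in this crop. I'll firm up x, then open and rise.

```bash
python3 -m creep '[[[-0.006,0,0,0,0],[0,0,0,0,0],[-0.006,0,0,0,0],[0,0,0,0,0],[0,0,0,0,0]]]'; python3 -m creep '[[[0,-0.005,0,0,1],[0,0,0,0,1],[0,0,0,0,1],[0,0,0,0,1],[0,0,0,0,1]]]'; python3 -m creep '[[[0,0,-0.05,0,1],[0,0,-0.15,0,1],[0,0,-0.15,0,1],[0,0,-0.15,0,1],[0,0,-0.15,0,1],[0,0,-0.15,0,1],[0,0,-0.1,0,1],[0,0,0,0,1]]]'
python3 -c "
from h import *
o=telemetry.get_obs();print(o['tool_pos'],o['orientation'],delta(o,[.498,.293,.43],-106))"
```

```text
clock: 10.43
tool_pos: [0.6087, 0.0645, 0.2689]
orientation: [-179.6, -0.7, -168.4]
force: [-13.6, -25.2, 19.2]
opening: 0.0694
gripper_force: 30.0
clock: 10.85
tool_pos: [0.6124, 0.0694, 0.2685]
orientation: [180.0, 0.0, -168.2]
force: [-0.6, 0.3, -0.5]
opening: 0.0874
gripper_force: 0.0
clock: 11.52
tool_pos: [0.6129, 0.0691, 0.4552]
orientation: [180.0, 0.5, -168.2]
force: [0.5, 0.2, 1.3]
opening: 0.0881
gripper_force: 0.0
[0.61290039 0.0691217  0.45516454] [ 179.98664647    0.51180296 -168.16966515] (array([0.334, 1.213, 0.123]), np.float64(62.169665150153975))
```

```bash
python3 -m creep '[[[0.048,0.173,0,0,1],[0.048,0.173,0,0,1],[0.048,0.173,0,0,1],[0.048,0.173,0,0,1],[0.048,0.173,0,0,1],[0.048,0.173,0,0,1],[0.046,0.175,0,0,1],[0,0,0,-0.077,1]]]'; python3 -m creep '[[[0,0,0,-0.077,1],[0,0,0,-0.077,1],[0,0,0,-0.077,1],[0,0,0,-0.077,1],[0,0,0,-0.077,1],[0,0,0,-0.077,1],[0,0,0,-0.077,1],[0,0,0,-0.075,1]]]';  python3 -m creep '[[[0,0,0,0,1],[0,0,0,0,1]]]'
python3 - <<'E'
from h import *
o=telemetry.get_obs();print(o['tool_pos'],o['orientation'],o['joint_pos'],delta(o,[.498,.293,.33],-106))
T=snapshot('top');S=snapshot('side')
for n,s in(('T',T),('S',S)): 
    print(n,proj(s,world([.5718,-.0035,np.radians(11.8)],[[.047+.028,.057-.017,.105]])),[(d['uv'],d['confidence']) for d in nets.landmark_of(s,'spot')],[(d['uv'],d['confidence']) for d in nets.landmark_of(s,'block')])
a=cv2.resize(T['frame'][165:235,240:320,::-1],None,fx=5,fy=5,interpolation=cv2.INTER_CUBIC)
b=cv2.resize(S['frame'][170:250,235:315,::-1],None,fx=5,fy=5,interpolation=cv2.INTER_CUBIC)
z=np.zeros((400,800,3),np.uint8);z[:350,:400]=a;z[:,400:]=b;cv2.imwrite('pics/c4.png',z)
E
```

```text
clock: 12.18
tool_pos: [0.4949, 0.2972, 0.449]
orientation: [179.9, 0.0, -161.4]
force: [0.6, -0.7, -0.7]
opening: 0.0877
gripper_force: 0.0
clock: 12.85
tool_pos: [0.4971, 0.2929, 0.449]
orientation: [180.0, 0.0, -105.7]
force: [0.0, 0.9, 0.8]
opening: 0.0878
gripper_force: 0.0
clock: 13.02
tool_pos: [0.4972, 0.2929, 0.4489]
orientation: [-180.0, 0.0, -106.2]
force: [1.0, -0.1, 0.1]
opening: 0.0876
gripper_force: 0.0
[0.49718438 0.29285964 0.44888929] [-1.79997793e+02  8.82966774e-03 -1.06227548e+02] [ 4.99132033e+01  9.86656956e+00 -8.05629102e+00 -1.63273586e-03
 -7.20681717e+01 -6.61402493e+01] (array([-0.002, -0.004,  0.594]), np.float64(0.22754843222382704))
T [[271.74731822 191.55140296]] [([272.9, 192.4], 0.95)] [([267.4, 206.5], 0.78)]
S [[263.0687016  207.49860765]] [([262.7, 208.6], 0.78), ([367.2, 247.3], 0.36)] [([277.5, 222.4], 0.61)]
```

View pics/c4.png

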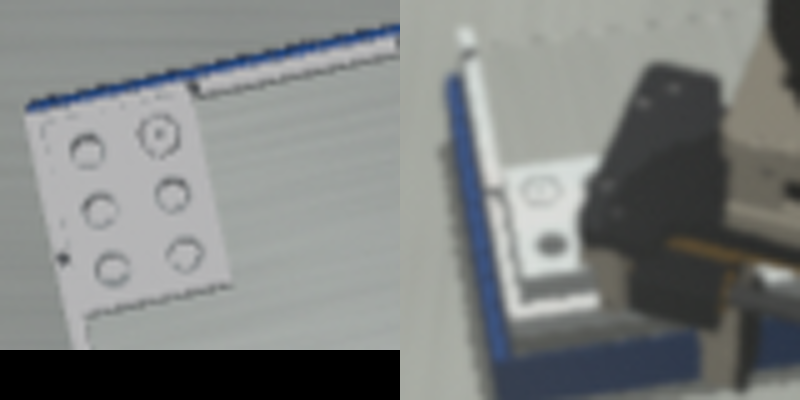

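The block looks flush in both views: ring at (158,136) in the top crop and no visible gap at the strips. I'll check that with a fit.

```bash
python3 - <<'E'
from h import *
T=snapshot('top');S=snapshot('side');m=1e-3
L=np.array([[28,-17,105],[0,17,105],[-28,17,105],[0,-17,105],[-28,-17,105],[28,17,105],[-45,-35,105]])*m
t=crop([[158,136],[100,210],[113,269],[172,195],[185,254],[88,151],[232,285]],5,240,165)
s=crop([[142,191]],5,235,170)
h=np.array([.5718,-.0035,np.radians(11.8)])
for o in ([(T,L,t)],[(T,L,t),(S,L[:1],s)],[(T,L[:1],t[:1]),(S,L[:1],s)]):
    p,r=fit(o,[.606,.062,.2]);d=p[:2]-h[:2];c,n=np.cos(h[2]),np.sin(h[2])
    print(p,np.degrees(p[2]),'in hot',c*d[0]+n*d[1],-n*d[0]+c*d[1],'spot',world(p,L[:1]));
print(r)
E
python3 -m creep '[[[0,-0.004,0.15,0,1],[0,0,0.15,0,1],[0,0,0.15,0,1],[0,0,0.144,0,1],[0,0,0,0,1],[0,0,0,0,1]]]'
```

```text
[0.60564607 0.06203348 0.21496423] 12.316542936264137 in hot 0.04653215476319875 0.05722719383638877 spot [[0.63662794 0.0513975  0.105     ]]
[0.60569714 0.06208123 0.2166173 ] 12.411257171198782 in hot 0.04659190448524778 0.05726349218289298 spot [[0.63669654 0.05149648 0.105     ]]
[0.60558783 0.06220039 0.23430563] 13.424723472328393 in hot 0.046509273017294996 0.057402487485011935 spot [[0.6367696  0.05216559 0.105     ]]
[[[0.0, -0.1]], [[0.1, 0.1]]]
clock: 13.92
tool_pos: [0.4981, 0.2923, 0.3292]
orientation: [179.9, -0.2, -106.0]
force: [1.0, 1.0, 1.2]
opening: 0.0877
gripper_force: 0.0
```

The block is flush to within a millimetre and square to about 0.5°. Gripping the probe.

```bash
python3 -m creep '[[[0,0,0,0,0],[0,0,0,0,0],[0,0,0,0,0],[0,0,0,0,0],[0,0,0,0,0],[0,0,0,0,0],[0,0,0,0,0],[0,0,0,0,0]]]'; python3 -m creep '[[[0,0,0,0,0],[0,0,0,0,0],[0,0,0,0,0],[0,0,0,0,0]]]'
```

```text
clock: 14.58
tool_pos: [0.4981, 0.2925, 0.33]
orientation: [-180.0, 0.0, -106.0]
force: [-0.0, -0.7, -0.6]
opening: 0.04
gripper_force: 0.0
clock: 14.92
tool_pos: [0.498, 0.2925, 0.3296]
orientation: [180.0, -0.0, -106.0]
force: [0.5, 0.1, -1.0]
opening: 0.0237
gripper_force: 30.0
```

```bash
python3 -m creep '[[[0,0,-0.05,0,0],[0,0,-0.1,0,0],[0,0,-0.1,0,0],[0,0,-0.15,0,0],[0,0,-0.15,0,0],[0,0,-0.15,0,0],[0,0,-0.1,0,0],[0,0,0,0,0]]]'; python3 -m creep '[[[0,0,0,0,0],[0,0,0,0,0],[0,0,0,0,0]]]'
python3 -c "
from h import *
o=telemetry.get_obs();print(o['tool_pos'],o['orientation'],o['joint_pos'],delta(o,[.6367,.0516,.45],-106))"
```

```text
clock: 15.58
tool_pos: [0.4986, 0.2925, 0.496]
orientation: [-179.7, 0.4, -106.0]
force: [0.7, -0.4, -1.2]
opening: 0.024
gripper_force: 30.0
clock: 15.83
tool_pos: [0.4978, 0.2924, 0.4887]
orientation: [179.9, -0.1, -106.0]
force: [-0.5, 0.1, -1.7]
opening: 0.0237
gripper_force: 30.0
[0.49784669 0.29235156 0.48868799] [ 1.79928296e+02 -9.99660166e-02 -1.06031731e+02] [ 4.98170045e+01  8.92452841e+00 -4.09054677e+00 -2.51617377e-02
 -7.71054795e+01 -6.58431573e+01] (array([ 0.965, -1.   ,  0.194]), np.float64(0.03173111718338362))
```

```bash
python3 -m creep '[[[0.097,-0.1,0,0,0],[0.097,-0.1,0,0,0],[0.097,-0.1,0,0,0],[0.097,-0.1,0,0,0],[0.097,-0.1,0,0,0],[0.096,-0.1,0,0,0],[0.096,-0.1,0,0,0],[0.096,-0.1,0,0,0]]]'; python3 -m creep '[[[0.096,-0.1,0,0,0],[0.096,-0.1,0,0,0],[0,0,0.1,0,0],[0,0,0.1,0,0],[0,0,0,0,0],[0,0,0,0,0],[0,0,0,0,0]]]'
python3 - <<'E'
from h import *
o=telemetry.get_obs();print(o['tool_pos'],o['orientation'],delta(o,[.6367,.0516,.44],-106))
T=snapshot('top');S=snapshot('side')
for s in (T,S):
  for q in('spot','tip_end','probe'): print(q,[(d['uv'],d['confidence']) for d in nets.landmark_of(s,q)][:5])
z=o['tool_pos'][2]-.2296
print('S pred tip',proj(S,[[*o['tool_pos'][:2],z-.075]]),'spot',proj(S,[[.6367,.0516,.105]]))
cv2.imwrite('pics/s5.png',cv2.resize(S['frame'][120:240,200:340,::-1],None,fx=5,fy=5,interpolation=cv2.INTER_CUBIC))
E
```

```text
clock: 16.5
tool_pos: [0.6097, 0.0985, 0.4885]
orientation: [179.9, -0.1, -106.0]
force: [1.2, 1.2, -1.4]
opening: 0.0239
gripper_force: 30.0
clock: 17.08
tool_pos: [0.6373, 0.052, 0.4504]
orientation: [-180.0, -0.0, -106.0]
force: [-0.4, 0.3, -0.9]
opening: 0.0237
gripper_force: 30.0
[0.63727949 0.05203893 0.4503908 ] [-1.79985375e+02 -3.73653927e-02 -1.05992870e+02] (array([0.003, 0.002, 0.052]), np.float64(-0.007129981482350445))
spot [([271.5, 192.3], 0.57)]
tip_end []
probe [([215.1, 255.8], 0.64), ([198.5, 303.5], 0.4)]
spot [([263.0, 208.8], 0.94)]
tip_end []
probe [([368.8, 276.1], 0.92), ([323.0, 259.9], 0.9), ([378.2, 313.4], 0.89), ([260.5, 172.7], 0.73), ([378.1, 354.8], 0.59)]
S pred tip [[262.36408351 196.60101348]] spot [[263.18827771 207.68863266]]
```

View pics/s5.png

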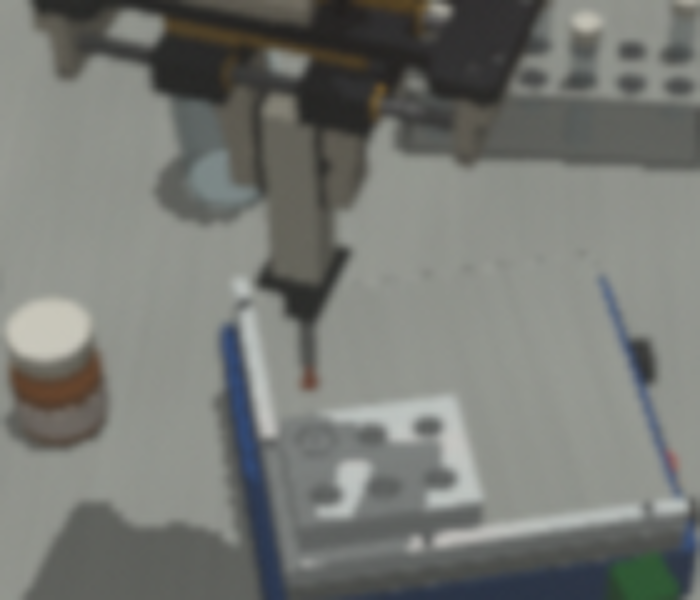

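The probe hangs upright. Its tip is at (309,388) in the crop, above the ring at (316,437), about 1–2 mm too far in +x. I'll correct that and go down gently.

```bash
python3 -m creep '[[[0.005,0.007,0.05,0,0],[0,0,0.05,0,0],[0,0,0.05,0,0],[0,0,0.025,0,0],[0,0,0,0,0],[0,0,0,0,0],[0,0,0,0,0]]]';python3 -m creep '[[[0,0,0.01,0,0],[0,0,0,0,0],[0,0,0,0,0]]]';python3 -m creep '[[[0,0,0.01,0,0],[0,0,0,0,0],[0,0,0,0,0]]]'
python3 - <<'E'
from h import *
for i in range(1): o=telemetry.get_obs();print(o['tool_pos'],o['force'])
T=snapshot('top');S=snapshot('side')
print('S pred',proj(S,[[.6357,.0514,.105],[.6367,.0516,.105]]),[(d['uv'],d['confidence']) for d in nets.landmark_of(S,'tip_end')])
cv2.imwrite('pics/s6.png',cv2.resize(S['frame'][170:240,230:310,::-1],None,fx=8,fy=8,interpolation=cv2.INTER_CUBIC))
E
```

```text
clock: 18.07
tool_pos: [0.6357, 0.0513, 0.4151]
orientation: [-180.0, -0.0, -106.0]
force: [1.2, 0.1, -0.7]
opening: 0.0237
gripper_force: 30.0
clock: 18.32
tool_pos: [0.6354, 0.0513, 0.413]
orientation: [-180.0, 0.0, -106.0]
force: [-0.6, -0.1, -1.8]
opening: 0.0239
gripper_force: 30.0
clock: 18.57
tool_pos: [0.6354, 0.0512, 0.4108]
orientation: [180.0, -0.0, -106.0]
force: [-0.4, -0.1, -0.7]
opening: 0.024
gripper_force: 30.0
[0.6353626  0.05123485 0.41077949] [-0.43261628 -0.12957109 -0.69469084]
S pred [[263.59934229 207.63866824]
 [263.18827771 207.68863266]] []
```

View pics/s6.png

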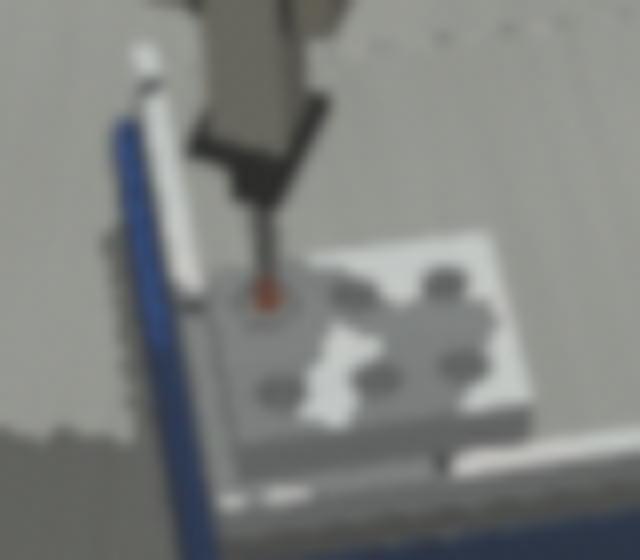

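The tip is at (267,300), centred in the ring at (268,300). Now pressing in small steps.

```bash
cat > f.py <<'E'
from h import *
f=[]
for i in range(6): snapshot('top'); f.append(telemetry.get_obs()['force'][2])
print('z',telemetry.get_obs()['tool_pos'],'Fz mean',np.mean(f),np.std(f))
E
python3 f.py
python3 -m creep '[[[0,0,0.01,0,0],[0,0,0,0,0],[0,0,0,0,0]]]' >/dev/null;python3 f.py; python3 -m creep '[[[0,0,0.01,0,0],[0,0,0,0,0],[0,0,0,0,0]]]'>/dev/null;python3 f.py
```

```text
z [0.63541438 0.0512506  0.41086047] Fz mean -1.2054356372135369 0.717016930088765
z [0.6354532  0.05125536 0.40894398] Fz mean -0.2339805629167496 0.314912805400737
z [0.63544963 0.05124809 0.40693894] Fz mean 0.6374040961415367 0.4675383055873848
```

```bash
python3 -m creep '[[[0,0,0.009,0,0],[0,0,0,0,0],[0,0,0,0,0],[0,0,0,0,0]]]';python3 f.py
python3 - <<'E'
from h import *
T=snapshot('top');S=snapshot('side')
z=np.zeros((480,800,3),np.uint8)
z[:,:480]=cv2.resize(S['frame'][175:235,235:295,::-1],None,fx=8,fy=8,interpolation=cv2.INTER_CUBIC)
z[:320,480:]=cv2.resize(T['frame'][165:245,235:315,::-1],None,fx=4,fy=4,interpolation=cv2.INTER_CUBIC)
cv2.imwrite('pics/s7.png',z)
E
```

```text
clock: 20.45
tool_pos: [0.6354, 0.0513, 0.4051]
orientation: [-180.0, 0.0, -106.0]
force: [-0.3, -0.1, 1.7]
opening: 0.024
gripper_force: 30.0
z [0.63545825 0.05125455 0.40510537] Fz mean 1.0066515089287156 0.37418113894129823
```

View pics/s7.png

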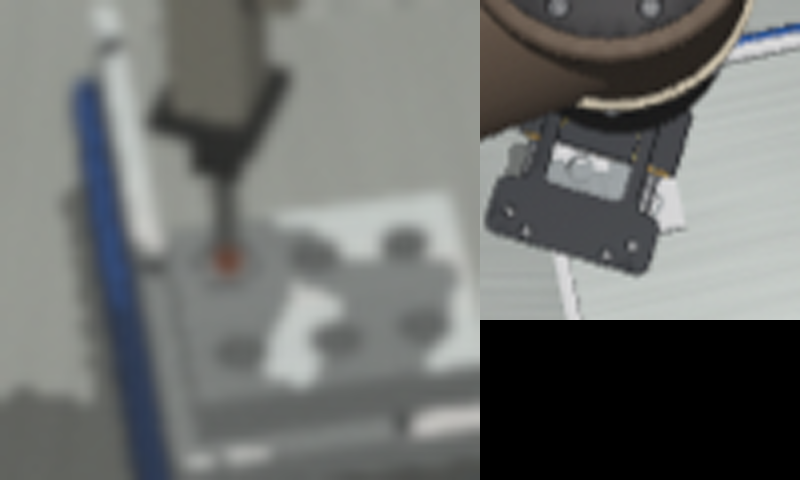

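The tip sits centred in the ring at (228,262), the push is about 2.2 N (spring in about 4.5 mm), and the block is still flush. Handing in.

```bash
python3 -c "
from plant import workorder
print(workorder.close_job())"
```

```text
the job is handed in; nothing more can be done
None
```

The job is handed in, but no verdict came back: by my measurements the block is flush and square in the corner, and the probe is held upright on the ring's centre with its spring about half in (roughly 4.5 mm, 2.2 N).

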